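# Fetch the ice cup from behind the bottles

### The job

The steel ice cup is hemmed in on the wooden caddy: first set the half-bottle, the cocktail shaker and the pepper mill aside, all three standing on the white marble board. Then stand the cup upright on the middle of the slate coaster, and put the bottle, the shaker and the mill back on the caddy, each upright exactly where it stood before. Knock none of them over.

Things in the scene. Friction and masses are not known exactly. Their poses are not given: they have to be found in the camera images.
- bottle_center (a point): the dark half-bottle of red wine with a red capsule that starts on the caddy (not those in the cage or at the back edge): round, body 58 mm across up to 146 mm, neck 30 mm across from about 155 to 234 mm above its underside, 0.66 kg. Easily gripped by the neck from above, about 205 mm above its underside. Point: on its axis, 117 mm above its underside; z up along the axis
- shaker_center (a point): steel cocktail shaker, round, 235 mm tall: foot 52 mm, shoulder 64 mm across at 138 to 145 mm, cylindrical cap 38 mm across from 180 to 228 mm above its underside (fixed on; grip it there from above), 0.35 kg. Point: on its axis, 117.5 mm above its underside; z up along the axis
- mill_center (a point): light wooden pepper mill, round and turned, 240 mm tall: foot 58 mm across, head 42 mm across from 187 to 220 mm above its underside (fixed on; grip it there from above), 0.35 kg. Point: on its axis, 120 mm above its underside; z up along the axis
- cup_center (a point): grey steel ice cup on the caddy (not the one far to the left beyond the cage), open at the top, 92 mm tall, round body 57 mm across, strap handle sticking out 22 mm on its own -y side; 0.17 kg. Grip it from above across the body along its own x axis, in the upper half. Point: on the axis of the round body, 46 mm above its underside; z up. It starts closely between the three other things
- caddy: fixed dark wooden tray, 190 (own x) x 236 (own y) mm, floor 8 mm above the worktop, rim 16 mm high and 7 mm thick, with four grey round pads 68 mm across (flat marks) on which the four things stand at the start: cup pad at x 22, y 0 mm; side pads at x 22, y +72 and -72; front pad at x -50, y 0. Which of bottle, shaker and mill stands on which pad varies. Origin: centre of its underside; x points away from the robot
- side_board: fixed white marble board, 270 (own x) x 112 (own y) x 12 mm, flat, the side area for all three things at once (a row along its x, e.g. 85 mm apart); it lies to the left or the right of the caddy. Origin: centre of its underside
- slate_top (a point): fixed dark slate coaster, 66 x 68 x 6 mm, alone on the other side of the caddy. Point: centre of its top face, 6 mm above the worktop
Not all that is in view belongs to the job. Leave any purple look-alike of the part that bears cup_center alone.

How it is judged:
On the way, in this order (a step that is already met when the one before it is completed fails the run):
1. the half-bottle, the shaker and the mill all stand upright and released on the marble board (x of bottle_center in the frame of side_board between -0.13 and 0.13 m and y of bottle_center in the frame of side_board between -0.052 and 0.052 m and height (world z) of bottle_center between 0.121 and 0.137 m and angle between each of bottle_center, shaker_center, mill_center's own z axis and vertical below 0.1 rad and contact force between the fingers and bottle below 0.1 N and x of shaker_center in the frame of side_board between -0.13 and 0.13 m and y of shaker_center in the frame of side_board between -0.052 and 0.052 m and height (world z) of shaker_center between 0.1215 and 0.1375 m and contact force between the fingers and shaker below 0.1 N and x of mill_center in the frame of side_board between -0.13 and 0.13 m and y of mill_center in the frame of side_board between -0.052 and 0.052 m and height (world z) of mill_center between 0.124 and 0.14 m and contact force between the fingers and mill below 0.1 N), for 0.2 s.
2. the ice cup stands upright and released on the slate coaster, within 12 mm of its centre (horizontal distance between cup_center and slate_top below 0.012 m and height (world z) of cup_center between 0.045 and 0.059 m and angle between cup_center's own z axis and vertical below 0.1 rad and contact force between the fingers and cup below 0.1 N), for 0.2 s.
At the end, for the whole second after the job is handed in: The cup stands upright on the slate coaster, its body's axis within 12 mm of the slate's centre; bottle, shaker and mill each stand upright (within 0.1 rad) on the caddy within 15 mm of where that same thing stood at the start; all released and at rest (all of step 2 and linear speed of each of cup, bottle, shaker, mill below 0.02 m/s and distance of each of bottle_center, shaker_center, mill_center from where it was at the start of the episode below 0.015 m and angle between each of bottle_center, shaker_center, mill_center's own z axis and vertical below 0.1 rad); the robot touches nothing.
It fails at once if a task thing is knocked over (angle between any of bottle_center, shaker_center, mill_center, cup_center's own z axis and vertical above 0.6 rad).
It also fails if it takes over 134 s, if anything falls off the work surface, if the arm or the gripper's body presses on something with over 40 N, if the wrist force passes 120 N, or if a joint passes its speed limit or range.

### The arm

A 6-joint arm with a two-finger parallel gripper is mounted at the origin on a cart in front of the work surface, level with it; the furniture and walls round the work are solid. World frame = base frame: x ahead of the robot, y to its left, z up, the work surface at z = 0. Lengths are in m, angles in rad, forces in N, time in s.
With the tool pointing down it reaches from about 0.4 to 0.925 m from the base axis. Payload 12.5 kg.
Tool frame: the origin (TCP) lies on the centre line of the jaws, within the pads' length; the fingertips stand tip_reach ahead of it and the grasp point (between the pads) lies 5 mm behind it (tip_reach is the distance from the TCP to the fingertips, in m); z points along the fingers, y is the direction in which the jaws open and shut (so a half turn about z gives the same grasp; the last joint's range is limited). The gripper opens to 95 mm and grips with 3 to 60 N. Pads are 20 mm wide; open, the fingers measure 119 mm over their backs; the gripper's body (75 mm by 180 mm) begins 59 mm behind the grasp point.
Start: joints at [-0.106, 0.491, 1.559, -0, 1.092, -0.106], TCP at [0.625, 0, 0.229] pointing down, gripper open.
Joint ranges: [-3.1, 3.1], [-0.84, 2.19], [0.05, 2.79], [-1.13, 4.28], [0.06, 2.93], [-2.69, 2.69]. Speed limits (rad/s): [2.22, 2.22, 2.79, 3.14, 3.14, 3.14].

### API

Orientations are given as a rotation vector (axis times angle).
In Python, from workcell import * gives the robot as it stands. The module is installed in compiled form; this text tells all that it offers. Calls block until the motion is done:
- move_ptp(position, orientation): joint-space move of the TCP to a pose.
- move_straight(position, speed=0.15, ori=None): straight line of the TCP; ori=None keeps the orientation; speed is the mean speed in m/s.
- move_j(angles): joint-space move.
- open_gripper() and clamp(force=None): open the fingers fully, or close them until they stop; force is the grip in N (None keeps the last).
- dwell(seconds).
- solve_ik(position, orientation): joint angles nearest the present ones, or None.
- read_camera(name): name is "scene" or "side" or "wrist"; returns a dict with "color" (384x512x3 uint8, blue, green, red), "range_z" (384x512 float32, m along the optical axis (not along the pixel's ray), 0 where there is no reading), "vertical_fov" (degrees; the focal length in pixels is half the picture's height over the tangent of half this angle, whatever the lens; pixels are square), "cx", "cy" (the principal point, pixels), "dist" ([k1, k2, p1, p2, k3] as OpenCV has them; the pictures are not rectified), "R" (3x3) and "t" (3): a world point X has camera coordinates R X + t; the wrist camera has in their place "T_tool_cam" (4x4, takes a point from camera to tool coordinates, whose origin is the TCP and whose axes are the flange's). Camera axes: x right, y down, z forward; pixel columns grow to the right and rows downward; lengths in m; the calibration is good to about 2 mm. A picture is of the moment at which its call begins: read the wrist's pose just before it.
A pose or a line that the arm cannot do raises IKError and nothing moves.
- hand_in(): hands the job in, once; it reports no verdict.
Readings, each from a call of its own:
- get_time(): time.
- get_qpos(): joint angles.
- get_joint_velocities(): joint speeds.
- get_effort(): joint torques, N m.
- get_eef_pos(): TCP position.
- get_orientation(): TCP orientation.
- get_force(): force on the tool from outside, world axes, zero at the start.
- get_torque(): the same for the moment, N m.
- get_grip_width(): finger opening in m.
Only numpy, scipy, OpenCV 4.12 (cv2) and the standard library are available. Lean on these libraries where they do the work, as an engineer would, in place of code of your own. Each camera call takes 0.05 s, during which the arm holds its last target.

## Working session

There is one attempt and no reset: what is moved stays moved. The work goes in short steps, each a Python script; the robot and the scene stay as the last script left them, time stands still between calls to the robot, and variables do not carry over. Pictures are saved under pics/ and viewed, and the job is handed in when it is done.

```bash
mkdir -p pics; python3 - <<'E'
from workcell import *
import cv2,numpy as np,pickle
print(get_time(),get_eef_pos(),get_orientation(),get_grip_width())
for n in ["scene","side","wrist"]:
    c=read_camera(n); pickle.dump(c,open(f"pics/{n}0.pkl","wb")); cv2.imwrite(f"pics/{n}0.png",c["color"])
    print(n,c["vertical_fov"],c["cx"],c["cy"],c["dist"],c.get("R"),c.get("t"),c.get("T_tool_cam"))
E
```

```text
0.0 [6.24763770e-01 3.33030448e-05 2.28051250e-01] [-2.22083906e+00 -2.22081197e+00  1.10290536e-03] 0.09497922211701161
scene 55.20001698206331 250.85691159971026 199.52459500901708 [-0.11669388  0.          0.          0.          0.        ] [[-0.54182919  0.84041612 -0.01103977]
 [ 0.63226356  0.39890549 -0.66416655]
 [-0.55377245 -0.36684487 -0.74750312]] [ 0.33853281 -0.31841048  1.32626494] None
side 43.09408063960957 261.89185269101523 189.30022390086728 [-0.06870089  0.          0.          0.          0.        ] [[-0.99158659 -0.1280097   0.01922389]
 [-0.0936459   0.60687029 -0.78926478]
 [ 0.08936714 -0.78442461 -0.61375202]] [0.58236448 0.12034665 1.30299024] None
wrist 65.07287270145153 259.09268094868065 190.370104392063 [-0.07178585  0.          0.          0.          0.        ] None None [[ 1.62080877e-04 -9.62045180e-01 -2.72890172e-01  7.62057802e-02]
 [ 9.99999795e-01  3.24788604e-04 -5.51065894e-04 -2.39976877e-04]
 [ 6.18781905e-04 -2.72890027e-01  9.62045035e-01 -1.55891644e-01]
 [ 0.00000000e+00  0.00000000e+00  0.00000000e+00  1.00000000e+00]]
```

View pics/scene0.png

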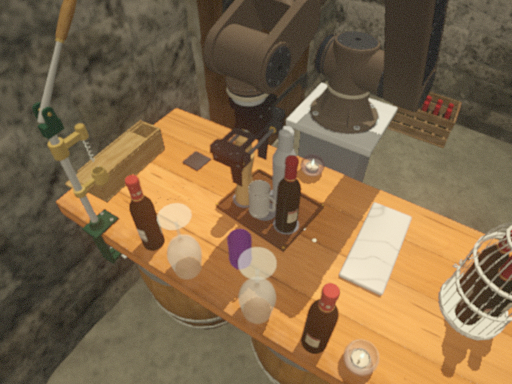

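View pics/side0.png

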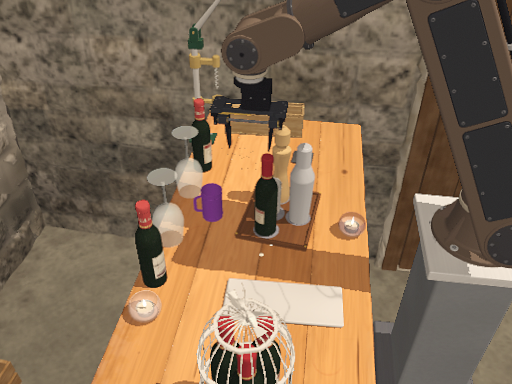

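View pics/wrist0.png

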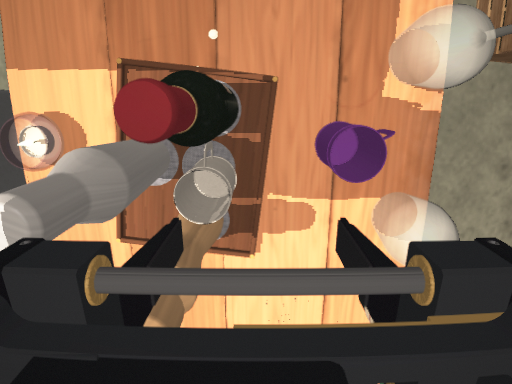

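The caddy group is in view. In the scene picture the bottle is at (288,195), the shaker at (284,160), the mill at (243,185) and the cup at (260,198). The board is at (377,247) and the slate at (197,160). Other bottles stand at (147,212), (320,320) and in the cage, and there is a purple cup at (239,248). Next I'll measure positions.

```bash
cat > h.py <<'E'
import numpy as np,cv2,pickle
from scipy.spatial.transform import Rotation as Ro
def K(c):
    f=c["color"].shape[0]/2/np.tan(np.radians(c["vertical_fov"])/2)
    return np.array([[f,0,c["cx"]],[0,f,c["cy"]],[0,0,1.]])
def pose(c,p=None,o=None):
    "world<-cam"
    T=np.eye(4)
    if "R" in c and c["R"] is not None:
        T[:3,:3]=np.array(c["R"]).T; T[:3,3]=-T[:3,:3]@np.array(c["t"]); return T
    T[:3,:3]=Ro.from_rotvec(o).as_matrix(); T[:3,3]=p
    return T@np.array(c["T_tool_cam"])
def rays(c,uv,T):
    n=cv2.undistortPoints(np.array(uv,float).reshape(-1,1,2),K(c),np.array(c["dist"],float)).reshape(-1,2)
    d=np.c_[n,np.ones(len(n))]
    return d@T[:3,:3].T, T[:3,3]
def onplane(c,uv,z,T):
    d,o=rays(c,uv,T); return o+d*((z-o[2])/d[:,2])[:,None]
def cloud(c,T):
    h,w=c["range_z"].shape
    uv=np.stack(np.meshgrid(np.arange(w),np.arange(h)),-1).reshape(-1,2)
    d,o=rays(c,uv,T)
    P=o+d*c["range_z"].reshape(-1,1); P[c["range_z"].ravel()<=0]=np.nan
    return P.reshape(h,w,3)
def circ(P):
    "fit circle to xy"
    A=np.c_[2*P[:,:2],np.ones(len(P))]; b=(P[:,:2]**2).sum(1)
    s=np.linalg.lstsq(A,b,rcond=None)[0]; return s[:2],np.sqrt(s[2]+s[:2]@s[:2])
E
python3 - <<'E'
from h import *
C={}
for n in ["scene","side","wrist"]:
    c=pickle.load(open(f"pics/{n}0.pkl","rb"))
    T=pose(c,[6.24763770e-01,3.33030448e-05,2.28051250e-01],[-2.22083906e+00,-2.22081197e+00,1.10290536e-03])
    C[n]=(c,T,cloud(c,T))
def rect(n,box,z,mask):
    c,T,P=C[n]; m=np.zeros(mask.shape,np.uint8); x0,y0,x1,y1=box; m[y0:y1,x0:x1]=mask[y0:y1,x0:x1]
    cs,_=cv2.findContours(m,cv2.RETR_EXTERNAL,cv2.CHAIN_APPROX_NONE)
    k=max(cs,key=cv2.contourArea); k=cv2.convexHull(k)
    W=onplane(c,k.reshape(-1,2),z,T)
    r=cv2.minAreaRect((W[:,:2]*1000).astype(np.float32)); print(n,"rect mm",r)
for n,b,bs in (("scene",(330,195,420,300),(175,145,218,178)),("side",(210,270,360,335),None)):
    hsv=cv2.cvtColor(C[n][0]["color"],cv2.COLOR_BGR2HSV); P=C[n][2]
    rect(n,b,.012,((hsv[...,1]<60)&(hsv[...,2]>130)&(P[...,2]<.03)).astype(np.uint8))
    if bs: rect(n,bs,.006,((hsv[...,1]<110)&(hsv[...,2]<140)&(P[...,2]<.03)).astype(np.uint8))
# clouds by height bands round the caddy
for n in C:
    P=C[n][2]; Q=P.reshape(-1,3); col=C[n][0]["color"].reshape(-1,3)
    for name,z0,z1 in (("caps",.2,.232),("bodies",.03,.09)):
        s=(Q[:,0]>.4)&(Q[:,0]<.8)&(abs(Q[:,1])<.25)&(Q[:,2]>z0)&(Q[:,2]<z1)
        print(n,name,s.sum())
    s=(Q[:,0]>.35)&(Q[:,0]<.8)&(abs(Q[:,1])<.3)&(Q[:,2]>.01)&(Q[:,2]<.3)
    im=np.zeros((600,450,3),np.uint8)
    q=Q[s]; o=np.argsort(q[:,2]); q=q[o]; cc=col[s][o]
    im[((.3-q[:,1])*1000).astype(int),((q[:,0]-.35)*1000).astype(int)]=cc
    cv2.imwrite(f"pics/top_{n}.png",im)
E
python3 -c "
import cv2,numpy as np
cv2.imwrite('pics/tops.png',cv2.resize(np.hstack([cv2.imread('pics/top_%s.png'%n) for n in ('scene','side')]),(800,533)))
im=cv2.imread('pics/wrist0.png');cv2.imwrite('pics/wcrop.png',cv2.resize(im[40:300,80:320],None,fx=2.3,fy=2.3,interpolation=cv2.INTER_CUBIC))
im=cv2.imread('pics/scene0.png');cv2.imwrite('pics/scrop.png',cv2.resize(im[110:260,170:340],None,fx=4,fy=4,interpolation=cv2.INTER_CUBIC))"
```

```text
scene rect mm ((502.1517333984375, 307.4027099609375), (269.2774353027344, 109.11468505859375), 2.1607308387756348)
scene rect mm ((496.0995788574219, -287.05218505859375), (60.437461853027344, 59.80649948120117), 86.34807586669922)
side rect mm ((498.9424133300781, 311.93145751953125), (266.8897705078125, 114.88043212890625), 2.2898898124694824)
scene caps 961
scene bodies 1847
side caps 723
side bodies 2319
wrist caps 4370
wrist bodies 9056
```

View pics/tops.png

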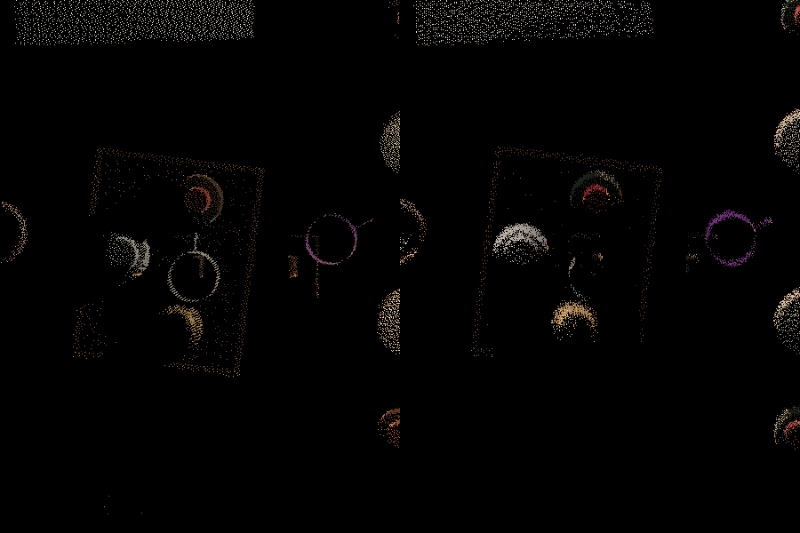

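View pics/wcrop.png

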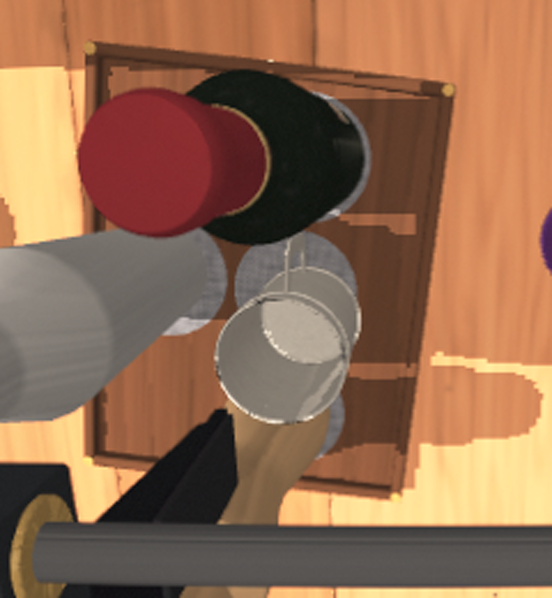

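View pics/scrop.png

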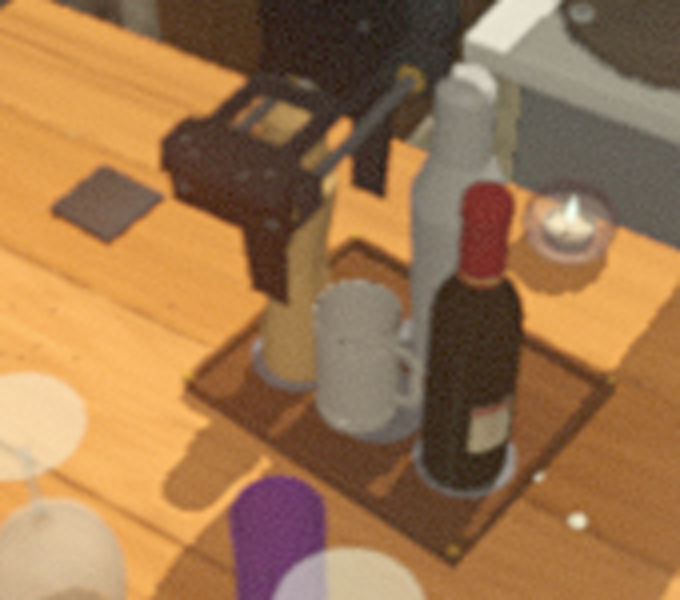

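The overhead reprojection looks consistent: the cup's handle points to +y, and the purple cup stays out of it. I'll lift clear and measure without the gripper in the way.

```bash
python3 - <<'E'
from workcell import *
import cv2,numpy as np,pickle
o=get_orientation(); p=get_eef_pos()
move_straight([p[0],p[1],.42],speed=.25)
P,O=get_eef_pos(),get_orientation(); print(P,O,get_time(), get_force())
for n in ["scene","side","wrist"]:
    c=read_camera(n); c["P"]=P;c["O"]=O; pickle.dump(c,open(f"pics/{n}1.pkl","wb")); cv2.imwrite(f"pics/{n}1.png",c["color"])
try: print(tip_reach)
except Exception as e: print(e)
E
python3 - <<'E'
from h import *
im=[]
for n in ["scene","side","wrist"]:
    c=pickle.load(open(f"pics/{n}1.pkl","rb")); T=pose(c,c["P"],c["O"]); P=cloud(c,T)
    Q=P.reshape(-1,3); col=c["color"].reshape(-1,3)
    s=(Q[:,0]>.35)&(Q[:,0]<.8)&(Q[:,1]>-.34)&(Q[:,1]<.25)&(Q[:,2]>-.02)&(Q[:,2]<.3)
    q=Q[s];o=np.argsort(q[:,2]);q=q[o];cc=col[s][o]
    a=np.zeros((600,450,3),np.uint8); a[((.25-q[:,1])*1000).astype(int),((q[:,0]-.35)*1000).astype(int)]=cc
    im.append(a)
    def box(x0,x1,y0,y1,z0,z1): 
        return Q[(Q[:,0]>x0)&(Q[:,0]<x1)&(Q[:,1]>y0)&(Q[:,1]<y1)&(Q[:,2]>z0)&(Q[:,2]<z1)]
    for nm,b in dict(bottle_body=(.52,.64,.05,.13,.06,.14),bottle_neck=(.52,.64,.05,.13,.18,.236),shaker_cap=(.44,.53,-.02,.05,.19,.233),
      shaker_body=(.44,.53,-.03,.06,.03,.13),mill_head=(.5,.6,-.1,-.03,.197,.226),mill_foot=(.5,.62,-.11,-.03,.015,.03),cup=(.52,.61,-.045,.021,.03,.105)).items():
        q=box(*b)
        if len(q)>30:
            cc,r=circ(q); print(n,nm,len(q),cc.round(4),"d %.1f"%(2000*r),"zmax %.4f"%q[:,2].max())
cv2.imwrite('pics/tops1.png',cv2.resize(np.hstack(im),(800,356)))
E
```

```text
[6.24543453e-01 8.41710220e-05 4.18540996e-01] [-2.22031410e+00 -2.22030500e+00  2.06253997e-03] 1.0667 [-0.60525944  0.1252748  -0.38838755]
0.014
scene bottle_body 481 [0.571  0.0741] d 57.0 zmax 0.1398
scene bottle_neck 235 [0.5716 0.0743] d 27.6 zmax 0.2360
scene shaker_cap 215 [0.4862 0.0138] d 36.3 zmax 0.2326
scene shaker_body 183 [0.4928 0.0125] d 45.8 zmax 0.1299
scene mill_head 157 [ 0.5485 -0.0694] d 40.7 zmax 0.2258
scene mill_foot 70 [ 0.5856 -0.0847] d 62.3 zmax 0.0300
scene cup 643 [ 0.5679 -0.0114] d 55.0 zmax 0.1036
side bottle_body 564 [0.5712 0.076 ] d 55.5 zmax 0.1398
side bottle_neck 225 [0.5707 0.0769] d 25.6 zmax 0.2359
side shaker_cap 223 [0.4859 0.0168] d 33.9 zmax 0.2326
side shaker_body 627 [0.4861 0.0168] d 54.4 zmax 0.1298
side mill_head 160 [ 0.548  -0.0663] d 37.6 zmax 0.2258
side mill_foot 33 [ 0.5382 -0.0573] d 30.5 zmax 0.0299
side cup 123 [ 0.5416 -0.0182] d 40.8 zmax 0.1004
wrist bottle_body 77 [0.5719 0.0737] d 55.3 zmax 0.1398
wrist bottle_neck 113 [0.5712 0.0738] d 28.0 zmax 0.2360
wrist shaker_cap 356 [0.4852 0.0142] d 37.6 zmax 0.2328
wrist shaker_body 379 [0.4861 0.014 ] d 57.0 zmax 0.1295
wrist mill_head 256 [ 0.5479 -0.0697] d 41.7 zmax 0.2260
wrist mill_foot 95 [ 0.5767 -0.0788] d 86.1 zmax 0.0298
wrist cup 624 [ 0.5677 -0.0114] d 55.2 zmax 0.1023
```

View pics/tops1.png

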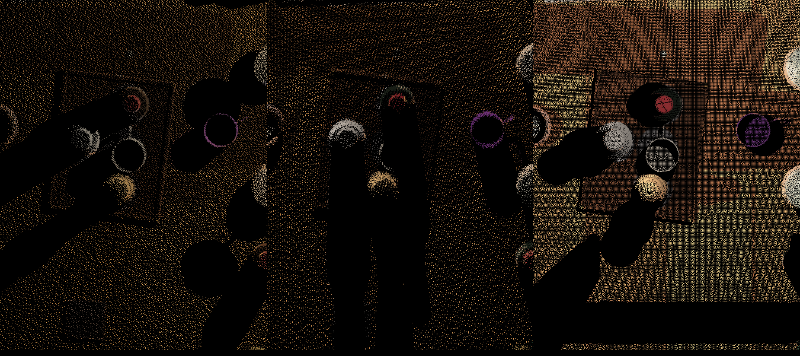

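View pics/wrist1.png

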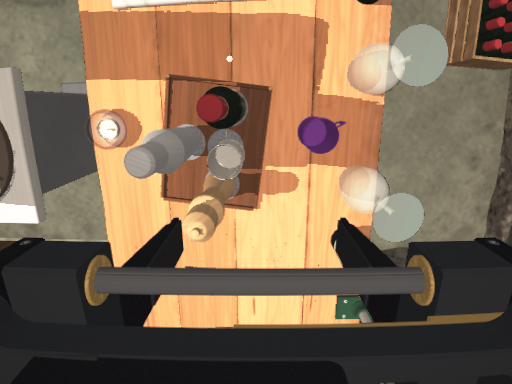

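View pics/scene1.png

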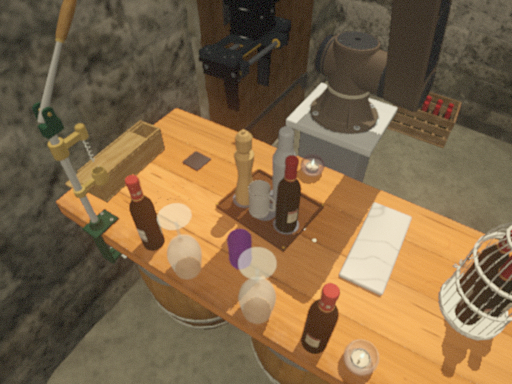

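Diameters and heights match the description: neck about 28 mm, cap about 37 mm, head about 41 mm, tops near 0.24 m, and the bottle-mill spacing is 145 mm against a nominal 144. Before moving I'll check the neighbours of the board and slate, and the IK.

```bash
python3 - <<'E'
from h import *
from workcell import *
for n in ["scene","side"]:
    c=pickle.load(open(f"pics/{n}1.pkl","rb")); T=pose(c,c["P"],c["O"]); P=cloud(c,T); Q=P.reshape(-1,3)
    for nm,b in dict(cage=(.3,.8,.37,.6,.03,.5),slateNbr=(.35,.65,-.5,-.15,.03,.5)).items():
        s=Q[(Q[:,0]>b[0])&(Q[:,0]<b[1])&(Q[:,1]>b[2])&(Q[:,1]<b[3])&(Q[:,2]>b[4])&(Q[:,2]<b[5])]
        if len(s): print(n,nm,len(s),np.percentile(s,[1,50,99],axis=0).round(3).tolist())
    if n=="scene":
        d=(P[...,2]<.012)&(P[...,2]>-.01)
        g=c["color"].astype(int); hsv=cv2.cvtColor(c["color"],cv2.COLOR_BGR2HSV)
        print("slate/wood hsv",hsv[160,197],hsv[175,197])
        for th in (90,110,130):
            m=((hsv[...,1]<th)&d).astype(np.uint8); m[:,:170]=0;m[:,220:]=0;m[:140]=0;m[185:]=0
            cs,_=cv2.findContours(m,cv2.RETR_EXTERNAL,cv2.CHAIN_APPROX_NONE); k=max(cs,key=cv2.contourArea)
            M=cv2.moments(m,True); ctr=[M["m10"]/M["m00"],M["m01"]/M["m00"]]
            print(th,M["m00"],onplane(c,[ctr],.006,T).round(4), cv2.minAreaRect((onplane(c,k.reshape(-1,2),.006,T)[:,:2]*1000).astype(np.float32)))
for o in ([np.pi,0,0],[0,np.pi,0]):
    for p in ([.571,.0745,.22],[.486,.0145,.22],[.548,-.069,.35],[.415,.31,.22],[.5,.31,.36],[.585,.31,.4]):
        q=solve_ik(p,o); print(o,p,None if q is None else np.round(q,2))
E
```

```text
scene cage 4131 [[0.481, 0.408, 0.033], [0.587, 0.533, 0.151], [0.77, 0.596, 0.263]]
scene slateNbr 1389 [[0.506, -0.496, 0.031], [0.582, -0.428, 0.082], [0.649, -0.406, 0.092]]
slate/wood hsv [ 10  94 119] [ 16 168 229]
90 75.0 [[ 0.4915 -0.2731  0.006 ]] ((496.147705078125, -279.1080322265625), (41.41465377807617, 54.827823638916016), 87.20557403564453)
110 247.0 [[ 0.4962 -0.2869  0.006 ]] ((496.0907287597656, -287.3788757324219), (61.09736251831055, 59.807979583740234), 86.37649536132812)
130 271.0 [[ 0.4955 -0.2875  0.006 ]] ((495.4173278808594, -288.26416015625), (63.94077682495117, 65.24191284179688), 87.08501434326172)
side cage 4806 [[0.467, 0.393, 0.035], [0.549, 0.566, 0.209], [0.786, 0.599, 0.31]]
side slateNbr 1116 [[0.506, -0.497, 0.031], [0.578, -0.415, 0.076], [0.648, -0.403, 0.091]]
[3.141592653589793, 0, 0] [0.571, 0.0745, 0.22] [ 0.02  0.43  1.69 -0.    1.02  1.59]
[3.141592653589793, 0, 0] [0.486, 0.0145, 0.22] [-0.11  0.31  1.9  -0.    0.94  1.46]
[3.141592653589793, 0, 0] [0.548, -0.069, 0.35] [-0.24  0.28  1.56 -0.    1.3   1.33]
[3.141592653589793, 0, 0] [0.415, 0.31, 0.22] [ 0.51  0.35  1.83 -0.    0.96  2.08]
[3.141592653589793, 0, 0] [0.5, 0.31, 0.36] [ 0.44  0.34  1.46 -0.    1.35  2.01]
[3.141592653589793, 0, 0] [0.585, 0.31, 0.4] [ 0.39  0.44  1.19 -0.    1.51  1.96]
[0, 3.141592653589793, 0] [0.571, 0.0745, 0.22] [ 0.02  0.43  1.69 -0.    1.02 -1.56]
[0, 3.141592653589793, 0] [0.486, 0.0145, 0.22] [-0.11  0.31  1.9  -0.    0.94 -1.68]
[0, 3.141592653589793, 0] [0.548, -0.069, 0.35] [-0.24  0.28  1.56  0.    1.3  -1.82]
[0, 3.141592653589793, 0] [0.415, 0.31, 0.22] [ 0.51  0.35  1.83 -0.    0.96 -1.06]
[0, 3.141592653589793, 0] [0.5, 0.31, 0.36] [ 0.44  0.34  1.46 -0.    1.35 -1.13]
[0, 3.141592653589793, 0] [0.585, 0.31, 0.4] [ 0.39  0.44  1.19 -0.    1.51 -1.18]
```

Positions agree across the views to about 3 mm. The cage starts at y≈0.40, so I'll keep the jaws along world x and put the row at y≈0.302, 95 mm apart. The bottle goes first.

```bash
cat > m.py <<'E'
from workcell import *
from h import *
O=[-2.2214,-2.2214,0.0]
START=dict(bottle=(.5713,.0748),shaker=(.4857,.0148),mill=(.5481,-.0688))
GH=dict(bottle=.205,shaker=.204,mill=.206)
a=np.radians(2.2)
def board(u,v): return (.5005+u*np.cos(a)-v*np.sin(a), .3095+u*np.sin(a)+v*np.cos(a))
BD=dict(bottle=board(.095,-.008),mill=board(0,-.008),shaker=board(-.095,-.008))
def go(p,speed=.25,ori=None,fix=False):
    p=np.array(p,float); move_straight(list(p),speed=speed,ori=ori)
    if fix:
        e=p-np.array(get_eef_pos())
        if np.linalg.norm(e)>.0008: move_straight(list(p+e),speed=.03)
        e=p-np.array(get_eef_pos()); print("  err mm",(e*1000).round(1))
def pick(xy,gz,top,force=45,s=.25):
    p=get_eef_pos()
    go([xy[0],xy[1],max(top,p[2]) if np.hypot(p[0]-xy[0],p[1]-xy[1])>.02 else p[2]],s,O)
    go([xy[0],xy[1],gz-.005],.15,fix=True)
    clamp(force); print(" grip w %.4f F %s t %.1f"%(get_grip_width(),np.round(get_force(),1),get_time()))
def place(xy,gz,lift,up,s=.2):
    p=get_eef_pos(); 
    go([p[0],p[1],lift],s); print(" lifted w %.4f F %s"%(get_grip_width(),np.round(get_force(),1)))
    go([xy[0],xy[1],lift],s)
    go([xy[0],xy[1],gz-.005+.012],s)
    go([xy[0],xy[1],gz-.005+.001],.06,fix=True)
    print(" down F",np.round(get_force(),1)); open_gripper(); dwell(.1)
    go([xy[0],xy[1],up],.25); print(" t %.1f w %.3f"%(get_time(),get_grip_width()))
def snap(tag,names=("scene","side")):
    for n in names:
        P,Q=get_eef_pos(),get_orientation(); c=read_camera(n); c["P"]=P;c["O"]=Q
        pickle.dump(c,open(f"pics/{n}{tag}.pkl","wb")); cv2.imwrite(f"pics/{n}{tag}.png",c["color"])
E
python3 - <<'E'
from m import *
print(BD)
n="bottle"
pick(START[n],.008+GH[n],.30); place(BD[n],.012+GH[n],.33,.32)
snap("2")
E
```

```text
{'bottle': (np.float64(0.5957370795317091), np.float64(0.3051527385320294)), 'mill': (np.float64(0.5008071024727001), np.float64(0.301505896668715)), 'shaker': (np.float64(0.4058771254136911), np.float64(0.29785905480540065))}
  err mm [-0.3  0.  -0.7]
 grip w 0.0300 F [-1.5  0.6  0. ] t 4.3
 lifted w 0.0305 F [-0.5 -0.6 -5.9]
  err mm [0.1 0.  0. ]
 down F [-0.9 -0.  -6.7]
 t 9.2 w 0.095
```

View pics/scene2.png

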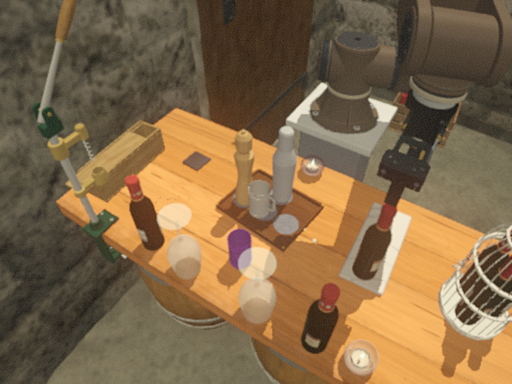

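The bottle stands upright on the board at about (374,245), and its pad at (286,224) is empty. The shaker and mill are next.

```bash
python3 - <<'E'
from m import *
for n,l in (("shaker",.33),("mill",.35)):
    pick(START[n],.008+GH[n],.30); place(BD[n],.012+GH[n],l,.32)
go([.55,.0,.42],.3)
snap("3",("scene","side","wrist"))
for n in ["scene","side","wrist"]:
    c=pickle.load(open(f"pics/{n}3.pkl","rb")); T=pose(c,c["P"],c["O"]); Q=cloud(c,T).reshape(-1,3)
    for nm,z0,z1 in (("bottle",.19,.240),("mill",.202,.23),("shaker",.195,.237)):
        x,y=BD[nm]; s=Q[(abs(Q[:,0]-x)<.04)&(abs(Q[:,1]-y)<.04)&(Q[:,2]>z0)&(Q[:,2]<z1)]
        if len(s)>30: cc,r=circ(s); print(n,nm,cc.round(4),"want",np.round((x,y),4),"d %.1f"%(r*2000))
    s=Q[(abs(Q[:,0]-.568)<.045)&(abs(Q[:,1]+.011)<.031)&(Q[:,2]>.03)&(Q[:,2]<.105)]
    if len(s)>30: cc,r=circ(s); print(n,"cup",cc.round(4),"d %.1f"%(r*2000))
    h=Q[(abs(Q[:,0]-.568)<.045)&(Q[:,1]>.022)&(Q[:,1]<.045)&(Q[:,2]>.03)&(Q[:,2]<.105)]
    if len(h)>5: print(n,"handle",len(h),np.median(h,0).round(4))
E
```

```text
err mm [-0.4 -0.2 -0.6]
 grip w 0.0376 F [ 0.9 -0.2  0. ] t 12.6
 lifted w 0.0374 F [ 0.1  0.1 -2.9]
  err mm [ 0.  0. -0.]
 down F [ 0.8 -1.  -3.1]
 t 17.7 w 0.095
  err mm [0.2 0.1 0.2]
 grip w 0.0416 F [ 0.3 -0.7 -1. ] t 21.5
 lifted w 0.0416 F [-0.1 -0.  -3.5]
  err mm [0.1 0.  0. ]
 down F [-0.5  0.4 -3.1]
 t 27.1 w 0.095
scene bottle [0.5962 0.3049] want [0.5957 0.3052] d 28.4
scene mill [0.5013 0.3019] want [0.5008 0.3015] d 40.4
scene shaker [0.4065 0.2974] want [0.4059 0.2979] d 36.4
scene cup [ 0.5681 -0.0114] d 54.9
scene handle 47 [0.5704 0.0319 0.0599]
side bottle [0.5955 0.3067] want [0.5957 0.3052] d 26.2
side mill [0.5013 0.3025] want [0.5008 0.3015] d 40.3
side shaker [0.4059 0.2984] want [0.4059 0.2979] d 36.5
side cup [ 0.568  -0.0103] d 55.2
side handle 18 [0.5697 0.0372 0.0725]
wrist cup [ 0.5675 -0.0113] d 55.0
wrist handle 24 [0.5697 0.0294 0.0794]
```

View pics/scene3.png

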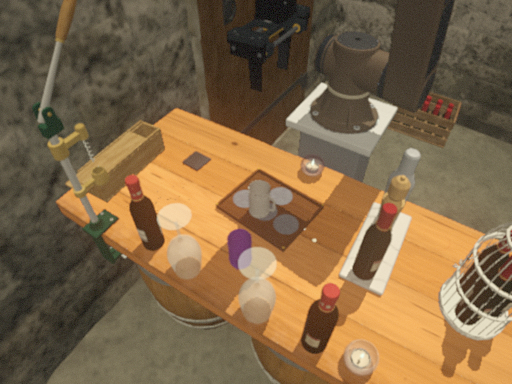

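View pics/wrist3.png

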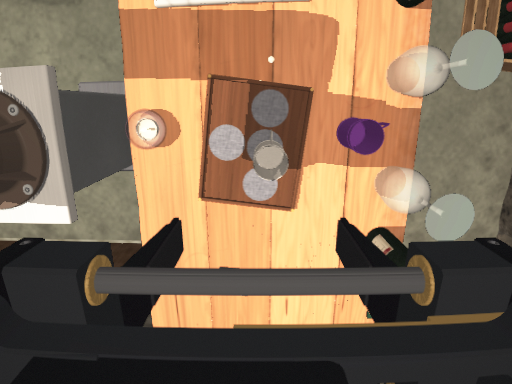

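All three stand on the board within 2 mm of where I aimed. The grey cup is on the caddy at scene (261,198) with its handle toward +y, while the purple one at (239,248) is the look-alike. I'll check the slate once from the wrist camera, and enlarge the cup.

```bash
python3 - <<'E'
from m import *
go([.5,-.19,.35],.3,O)
snap("4",("wrist","scene"))
for n in ("wrist","scene"):
    c=pickle.load(open(f"pics/{n}4.pkl","rb")); T=pose(c,c["P"],c["O"]); P=cloud(c,T)
    hsv=cv2.cvtColor(c["color"],cv2.COLOR_BGR2HSV)
    near=(abs(P[...,0]-.496)<.055)&(abs(P[...,1]+.287)<.055)&(P[...,2]<.02)
    m=(near&(hsv[...,1]<120)).astype(np.uint8)
    cs,_=cv2.findContours(m,cv2.RETR_EXTERNAL,cv2.CHAIN_APPROX_NONE); k=max(cs,key=cv2.contourArea)
    W=onplane(c,k.reshape(-1,2),.006,T); print(n,cv2.minAreaRect((W[:,:2]*1000).astype(np.float32)),np.nanmedian(P[m>0],0))
a=cv2.imread("pics/wrist3.png")[70:220,190:400]; cv2.imwrite("pics/cupcrop.png",cv2.resize(a,None,fx=3.5,fy=3.5,interpolation=cv2.INTER_CUBIC))
E
```

```text
wrist ((493.9591369628906, -289.5704345703125), (67.14264678955078, 65.39297485351562), 85.94876098632812) [ 0.49296213 -0.28868992  0.00622922]
scene ((495.0902099609375, -287.59564208984375), (61.544952392578125, 62.014259338378906), 85.83783721923828) [ 0.49731652 -0.2857493   0.00699414]
```

View pics/cupcrop.png

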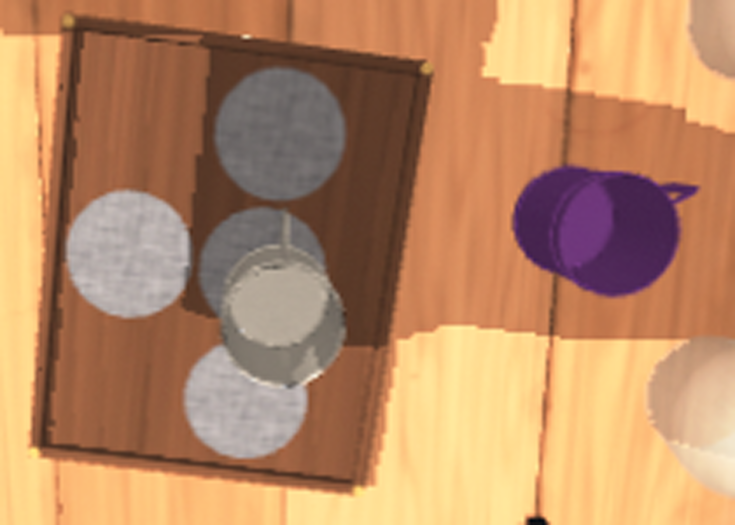

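View pics/wrist4.png

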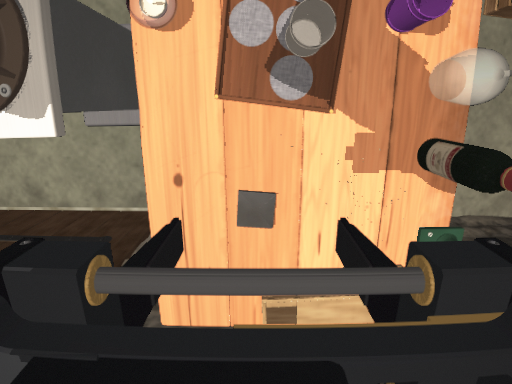

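The crop confirms the grey steel cup on the caddy at (283,315), with its handle straight up (+y); the purple one at (597,235) is off the caddy. The slate measures 67x65 mm, centred at (0.4945,-0.289). I'll move the cup.

```bash
python3 - <<'E'
from m import *
S=(.4945,-.2888)
pick((.5678,-.0112),.008+.066,.25,force=25)
place(S,.006+.066,.16,.30)
go([.5,-.12,.38],.3,O)
snap("5",("wrist","scene","side"))
for n in ("wrist","scene","side"):
    c=pickle.load(open(f"pics/{n}5.pkl","rb")); T=pose(c,c["P"],c["O"]); Q=cloud(c,T).reshape(-1,3)
    s=Q[(abs(Q[:,0]-S[0])<.045)&(abs(Q[:,1]-S[1])<.031)&(Q[:,2]>.03)&(Q[:,2]<.11)]
    if len(s)>30: cc,r=circ(s); print(n,"cup",len(s),cc.round(4),"d %.1f"%(r*2000),"zmax",s[:,2].max().round(4))
E
```

```text
err mm [-0.3  0.  -0.6]
 grip w 0.0565 F [-0.7  0.8  0.1] t 33.1
 lifted w 0.0563 F [ 0.6  0.  -2.1]
  err mm [-0.  -0.  -0.2]
 down F [-0.3 -0.2 -1.2]
 t 38.2 w 0.095
wrist cup 933 [ 0.4945 -0.2893] d 55.1 zmax 0.0999
scene cup 488 [ 0.4933 -0.2877] d 55.2 zmax 0.102
side cup 426 [ 0.4948 -0.2882] d 55.3 zmax 0.1
```

View pics/wrist5.png

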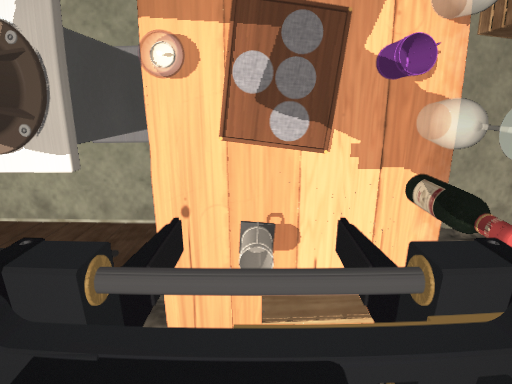

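View pics/scene5.png

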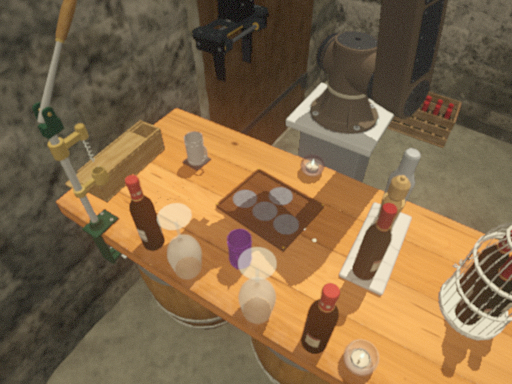

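The cup stands on the slate with its axis within about 2 mm of the centre. Now I'll return the mill, shaker and bottle.

```bash
python3 - <<'E'
from m import *
for n,l in (("mill",.35),("shaker",.34),("bottle",.34)):
    pick(BD[n],.012+GH[n],.32); place(START[n],.008+GH[n],l,.32)
go([.6245,0,.418],.3,O)
snap("6",("wrist","scene","side"))
for n in ("wrist","scene","side"):
    c=pickle.load(open(f"pics/{n}6.pkl","rb")); T=pose(c,c["P"],c["O"]); Q=cloud(c,T).reshape(-1,3)
    for nm,b in dict(bottle_neck=(.52,.64,.05,.13,.18,.236),shaker_cap=(.44,.53,-.02,.05,.19,.233),mill_head=(.5,.6,-.1,-.03,.197,.226),cup=(.45,.54,-.319,-.257,.03,.11)).items():
        q=Q[(Q[:,0]>b[0])&(Q[:,0]<b[1])&(Q[:,1]>b[2])&(Q[:,1]<b[3])&(Q[:,2]>b[4])&(Q[:,2]<b[5])]
        if len(q)>30: cc,r=circ(q); print(n,nm,len(q),cc.round(4),"d %.1f"%(2000*r))
print(get_time())
E
```

```text
err mm [0.3 0.  0.4]
 grip w 0.0411 F [ 0.4  0.1 -0.6] t 43.4
 lifted w 0.0412 F [-0.1 -0.2 -2.9]
  err mm [ 0.1 -0.  -0. ]
 down F [ 0.1 -0.2 -2.8]
 t 49.1 w 0.095
  err mm [-0.4 -0.  -0.7]
 grip w 0.0373 F [ 0.2 -0.1 -0.3] t 52.6
 lifted w 0.0375 F [ 0.1  0.1 -3.2]
  err mm [ 0. -0. -0.]
 down F [ 0.3  0.6 -2.6]
 t 57.9 w 0.095
  err mm [ 0.3 -0.1  0.4]
 grip w 0.0301 F [ 0.4  0.  -0.4] t 61.4
 lifted w 0.0301 F [-0.3 -0.  -7.9]
  err mm [0.1 0.  0. ]
 down F [ 0.1 -0.1 -6.7]
 t 66.4 w 0.095
wrist bottle_neck 117 [0.5717 0.0737] d 28.6
wrist shaker_cap 359 [0.4853 0.0142] d 37.6
wrist mill_head 259 [ 0.5486 -0.0695] d 41.6
wrist cup 706 [ 0.4939 -0.2889] d 54.4
scene bottle_neck 238 [0.5721 0.0742] d 28.0
scene shaker_cap 213 [0.4864 0.0139] d 36.4
scene mill_head 152 [ 0.5496 -0.0688] d 39.9
scene cup 491 [ 0.4933 -0.2878] d 55.4
side bottle_neck 227 [0.5716 0.0773] d 24.8
side shaker_cap 222 [0.4861 0.0173] d 33.5
side mill_head 153 [ 0.5485 -0.0654] d 36.7
side cup 283 [ 0.4945 -0.288 ] d 55.3
67.1917
```

View pics/scene6.png

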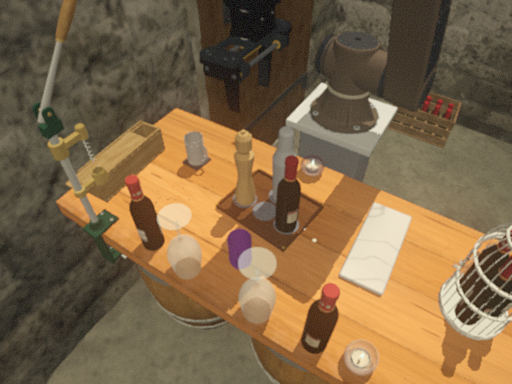

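View pics/side6.png

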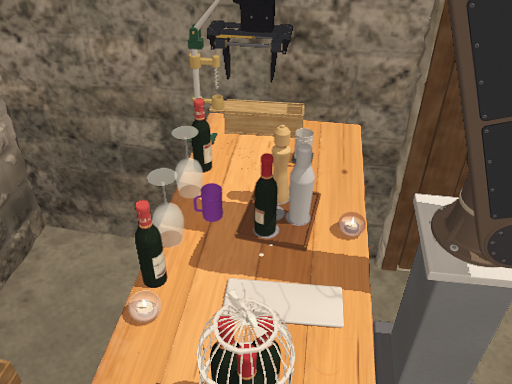

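All are upright. Each camera puts the bottle, shaker and mill within about 1.5 mm of its own starting measurement.

```bash
python3 -c "
from workcell import *
dwell(.5); print(get_force(),get_time()); hand_in()"
```

```text
[ 0.94730757 -0.15268641 -1.2155329 ] 67.6917
the job is handed in; nothing more can be done
```

I moved the bottle, shaker and mill onto the marble board, stood the cup on the slate coaster, put the three back on the caddy, and handed the job in at about 68 s of the 134 s allowed. Nothing was knocked over, and the gripper was open and clear of everything at the end.

- **Bottle, shaker and mill:** in the last pictures all three stand upright. Each camera shows each of them about 1.5 mm or less from where that same camera measured it at the start; the limit is 15 mm.
- **Cup:** it stands upright, with its axis about 1–2 mm from my measured slate centre of (0.4945, -0.289); the limit is 12 mm.

**Disagreements:** the side camera reads y about 3 mm higher than the other two for the bottle, shaker and mill. It did so before and after the moves, so I take it as calibration bias. The scene camera also measured the slate slightly small, about 61x62 mm against the given 66x68 mm, so I relied mostly on the wrist camera's 67x65 mm. No check failed.

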